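# Brake check on two walker handles

## Task

Check the brakes of the two walker handles standing on the clinic table: with the outside of the fingers, press the long lever in towards its bar until it stops (short of the bar), keep it there for a good second and let it spring right back out; then do the same with the short lever. Push only on the outer side of the levers, firmly but without forcing them; grip nothing, keep the fingers off the bars and out of the gaps, and leave everything else on the table where it is.

Things in the scene. Friction and masses are not known exactly. Their poses are not given: they have to be found in the camera images.
- long_handle: adult's walker handle fixed in a stand: foot 130 x 100 x 12 mm and 25 mm tube at the pivot end, level bar along this y, axis 140 mm up, other end free, rubber grip 125 x 35 mm (not to be touched); top 158 mm. Origin on the table below the bar's axis; x points level from the lever's side (robot's side) to the bar. Lever pivot, an upright axis in a black housing: x = -46, y = -62 mm.
- long_lever (a joint): angle of the long brake lever, rad: 0 = sprung fully out, 0.34 = hard stop, blade parallel to the bar and about 20 mm short of the grip. Springs back to 0 when let go; pressing at point long_press takes about 2 N at first, 4 N just before the stop.
- long_press (a point): point on the long lever's aluminium blade (125 mm long from the pivot, 10 thick, 22 tall, rounded end 18 thick, thin grey strip on its inside, mid-height 140 mm up): on its outer face, mid-height, 85 mm from the pivot: press here. x is square to the blade, the way to press; it turns 0.34 rad clockwise (from above) to the stop, ending along long_handle's x. Free end 40 mm along +y.
- short_handle: child's walker handle fixed in a stand: foot 130 x 100 x 12 mm and 25 mm tube at the pivot end, level bar along this y, axis 140 mm up, other end free, rubber grip 90 x 35 mm (not to be touched); top 158 mm. Origin on the table below the bar's axis; x points level from the lever's side (robot's side) to the bar. Lever pivot, an upright axis in a black housing: x = -46, y = 62 mm.
- short_lever (a joint): angle of the short brake lever, rad: 0 = sprung fully out, 0.36 = hard stop, blade parallel to the bar and about 20 mm short of the grip. Springs back to 0 when let go; pressing at point short_press takes about 2 N at first, 4 N just before the stop.
- short_press (a point): point on the short lever's aluminium blade (85 mm long from the pivot, 10 thick, 22 tall, rounded end 18 thick, thin grey strip on its inside, mid-height 140 mm up): on its outer face, mid-height, 62 mm from the pivot: press here. x is square to the blade, the way to press; it turns 0.36 rad anticlockwise (from above) to the stop, ending along short_handle's x. Free end 23 mm along -y.
- water: clear plastic water bottle, 64 mm wide, 200 mm tall, standing; origin at the centre of its underside; leave alone
- pills: white pill jar, 40 mm wide, 60 mm tall, standing; origin under its centre; leave alone
- tape: roll of paper tape lying flat, 68 mm across, 20 mm high; origin under its centre; leave alone
- driver: screwdriver lying flat, about 200 mm long, under 40 mm high; leave alone
- ferrule: black rubber crutch foot, 48 mm wide, 50 mm tall; origin under its centre; leave alone
- mug: white mug, 76 mm wide, 90 mm tall; origin under its centre; leave alone
- tray: empty grey parts tray 130 x 90 x 30 mm; origin under its centre; leave alone

How it is judged (in metres and radians):
On the way, in this order (a step that is already met when the one before it is completed fails the run):
1. the long lever is pressed to its stop by the fingers and kept there (value of joint long_lever above 0.305 rad and contact force between the fingers and long_lever above 2 N), for 0.8 s.
2. the long lever is let out again (value of joint long_lever below 0.04 rad), for 0.2 s.
3. the short lever is pressed to its stop by the fingers and kept there (value of joint short_lever above 0.315 rad and contact force between the fingers and short_lever above 2 N), for 0.8 s.
At the end, for the whole second after the job is handed in: The long lever was pressed to within 0.035 rad (about 3 mm) of its stop for 0.8 s, let out, then the short one to within 0.045 rad (about 3 mm) for 0.8 s; at the end both levers are sprung out (joint under 0.04 rad) and every loose thing is within 20 mm of where it stood (value of joint each of long_lever, short_lever below 0.04 rad and distance of each of water, pills, tape, driver, ferrule, mug, tray from where it was at the start of the episode below 0.02 m); the robot touches nothing.
It fails at once if a lever is forced (over 45 N) (contact force between the fingers and long_lever above 45 N or contact force between the fingers and short_lever above 45 N).
It fails at once if a lever is pinched or hooked from its inside (over 1 N) (contact force between the fingers and long_lever_c3 above 1 N or contact force between the fingers and short_lever_c3 above 1 N).
It fails at once if a bar's grip is touched or squeezed (over 2 N) (contact force between the fingers and long_handle_c0 above 2 N or contact force between the fingers and short_handle_c0 above 2 N).
It fails at once if another thing on the table is moved or lifted (over 20 mm) (distance of any of water, pills, tape, driver, ferrule, mug, tray from where it was at the start of the episode above 0.02 m).
It also fails if it takes over 54 s, if anything falls off the work surface, if the arm or the gripper's body presses on something with over 40 N, if the wrist force passes 120 N, or if a joint passes its speed limit or range.

## Robot

A 6-joint arm with a two-finger parallel gripper is mounted at the origin on the work surface. World frame = base frame: x ahead of the robot, y to its left, z up, the work surface at z = 0. Lengths are in m, angles in degrees, forces in N, time in s.
With the tool pointing down it reaches from about 0.275 to 0.775 m from the base axis. Payload 14.6 kg.
Tool frame: the origin (TCP) lies on the centre line of the jaws, within the pads' length; the fingertips stand env.finger_overhang ahead of it and the grasp point (between the pads) lies 6 mm ahead of it (env.finger_overhang is the distance from the TCP to the fingertips, in m); z points along the fingers, x is the direction in which the jaws open and shut, and the axes are right-handed (so a half turn about z gives the same grasp; the last joint's range is limited). The gripper opens to 85 mm and grips with 20 to 120 N. Pads are 22 mm wide; open, the fingers measure 114 mm over their backs; the gripper's body (76 mm by 85 mm) begins 54 mm behind the grasp point. The pads swing forward as they close: fully open they stand 13 mm farther back than shut.
Start: joints at [65.3, 15.075, -2.767, 72.158, 0, 81.102], TCP at [0.143, 0.505, 0.256] pointing down, gripper open.
Joint ranges: [-151.79, 151.79], [-50.71, 97.33], [-67.44, 78.34], [-121.81, 120.89], [-77.56, 73.72], [-180, 180]. Speed limits (degrees/s): [108.29, 108.29, 147.25, 159.86, 180, 180].

## Interface

Orientations are given as [roll, pitch, yaw] about the fixed x, y, z axes, in that order (R = Rz(yaw) Ry(pitch) Rx(roll)).
In Python, from plant import monitor, eyes, close_job, env gives the robot as it stands.
- The arm moves only by the tool apply_moves, never from a script. Its argument "steps" is a list of rows, each an object of numbers: "dx", "dy", "dz": the shift along the tool's x, y, z in cm; "ax", "ay", "az": the turn, a rotation vector about the tool's x, y, z in rad; "gripper": the finger opening in cm, from 0 to 8.54. A call has 1 to 12 rows; each row shifts and turns the commanded pose from where the row before left it, along the tool's axes as they then stand; what a row does not reach is not made up. A row lasts 1/10 s, in which the tool goes at most 50 mm and 8.59 degrees, less where a joint would pass 70% of its speed; a pose out of reach is approached as far as the arm can. A call with a gripper value outside its range is refused whole. The fingers move at their own pace and stop on an object; "grip_force" is the grip in N (left out, the last holds). Time passes only in rows, so rows that do not move let the fingers close. It gives the time, the measured TCP pose, the force and the opening at its end, in the units of the state.
- monitor.sense(): the state, without advancing time (a new reading comes with each control period).
- eyes.get_image(name): name is "side" or "top"; returns the picture (480x640x3 uint8, red, green, blue); there is no depth.
- eyes.camera_params(name): a dict with "camera_matrix" (3x3 intrinsics, pixels), "rvec" (rotation vector, rad) and "tvec" (3), from world to camera coordinates, as OpenCV has them. Camera axes: x right, y down, z forward; pixel columns grow to the right and rows downward; lengths in m; the calibration is good to about 2 mm. A picture is of the moment at which its call begins. camera_params takes no time and is no camera call.
- close_job(): hands the job in, once; it reports no verdict.
The state is a dict: "time": time; "joints": joint angles; "joint_vel": joint speeds; "tau": joint torques, N m; "tool_pos": TCP position; "ee_rot": TCP orientation; "ft_force": force on the tool from outside, world axes, zero at the start; "torque": the same for the moment, N m; "grip_width": opening from 0.0 (shut) to 1.0 (fully open).
Only numpy, scipy, OpenCV 4.12 (cv2) and the standard library are available. Lean on these libraries where they do the work, as an engineer would, in place of code of your own. Each camera call takes 0.05 s, during which the arm holds its last target. There are 200 camera calls.

## Working session

There is one attempt and no reset: what is moved stays moved. The work goes in short steps, Python scripts to look and compute and a tool call to move; the robot and the scene stay as the last step left them, time stands still between calls to the robot, and variables do not carry over. Pictures are saved under pics/ and viewed, about 8 in all and at most 12, crops included, and the job is handed in when it is done.

Besides the shell and the picture viewer there is one more tool, called after ">>>" by a JSON object that holds its "api" and its "payload", one argument or row to a line. apply_moves: Moves the arm, as the interface text tells. Its arguments: {"type":"object","properties":{"steps":{"type":"array","items":{"type":"object","properties":{"dx":{"type":"number"},"dy":{"type":"number"},"dz":{"type":"number"},"ax":{"type":"number"},"ay":{"type":"number"},"az":{"type":"number"},"gripper":{"type":"number"}}}},"grip_force":{"type":"number"}},"required":["steps"]}

```bash
mkdir -p pics && python3 - <<'E'
from plant import monitor, eyes, env
import cv2, numpy as np
for n in ("top","side"):
    im=eyes.get_image(n); cv2.imwrite(f"pics/{n}0.png",im[:,:,::-1])
    p=eyes.camera_params(n); R=cv2.Rodrigues(np.array(p["rvec"]))[0]
    print(n,np.round(p["camera_matrix"],1).tolist(),"cam pos",np.round(-R.T@np.array(p["tvec"]).ravel(),3),"axes",np.round(R,2).tolist())
print(env.finger_overhang, monitor.sense())
E
```

```text
top [[623.4, 0.0, 313.4], [0.0, 623.4, 242.2], [0.0, 0.0, 1.0]] cam pos [0.329 0.027 1.587] axes [[-0.02, -1.0, 0.01], [-0.98, 0.02, -0.17], [0.17, -0.01, -0.98]]
side [[609.7, 0.0, 316.9], [0.0, 609.7, 245.8], [0.0, 0.0, 1.0]] cam pos [0.502 1.161 0.805] axes [[-0.99, -0.11, 0.0], [-0.06, 0.51, -0.86], [0.09, -0.85, -0.51]]
0.025 {'time': 0.1, 'joints': array([ 6.53001011e+01,  1.50981229e+01, -2.79932895e+00,  7.21556555e+01,
        7.50222985e-04,  8.11030483e+01]), 'joint_vel': array([ 0.03008269, -0.02690489,  0.16094526, -0.02889396, -0.06399085,
       -0.03502823]), 'tau': array([ 4.69703562e-03, -6.38577461e+01,  3.85064006e+01,  1.00658895e-02,
       -9.59064005e-05, -1.55007382e-05]), 'tool_pos': array([0.14288297, 0.50498037, 0.2558599 ]), 'ee_rot': array([-1.79991045e+02,  5.23524279e-02,  7.41970565e+01]), 'ft_force': array([-0.21373666, -0.30185674,  0.83929473]), 'torque': array([-0.05178409,  0.00321261, -0.01645683]), 'grip_width': 1.000378447761046}
```

View pics/top0.png

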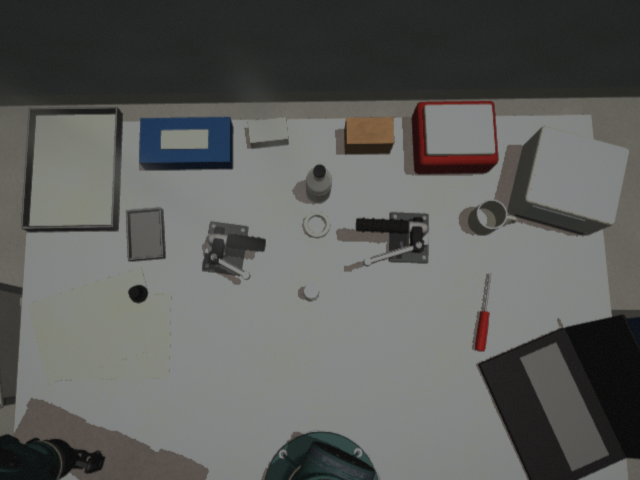

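View pics/side0.png

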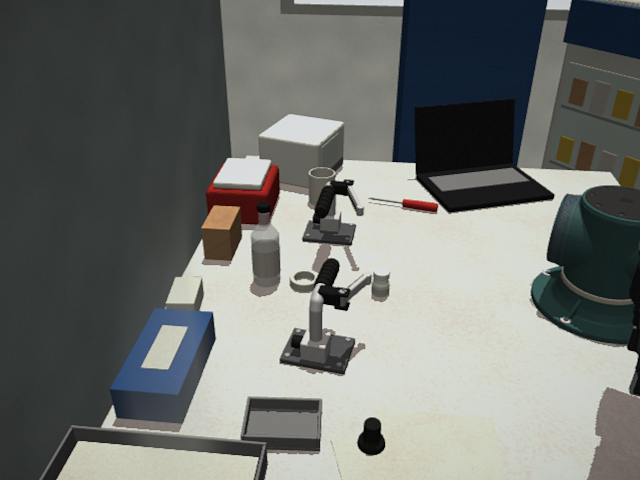

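Top view: long handle at about (400,230) with its lever tip near (368,262). Short handle at about (230,245) with its tip near (247,275). The side view shows both handles unobstructed, and the pill jar stands between them towards the robot at (311,293) in the top view. Next I zoom in.

```bash
python3 - <<'E'
import cv2, numpy as np
t=cv2.imread("pics/top0.png")
a=cv2.resize(t[195:285,335:435],None,fx=4,fy=4,interpolation=cv2.INTER_CUBIC)
b=cv2.resize(t[195:285,190:290],None,fx=4,fy=4,interpolation=cv2.INTER_CUBIC)
o=np.hstack([a,b])
for i in range(0,800,40):
    cv2.line(o,(i,0),(i,6),(0,0,255),1)
for j in range(0,360,40): cv2.line(o,(0,j),(6,j),(0,0,255),1)
cv2.imwrite("pics/crop1.png",o)
E
```

```text
(no output)
```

View pics/crop1.png

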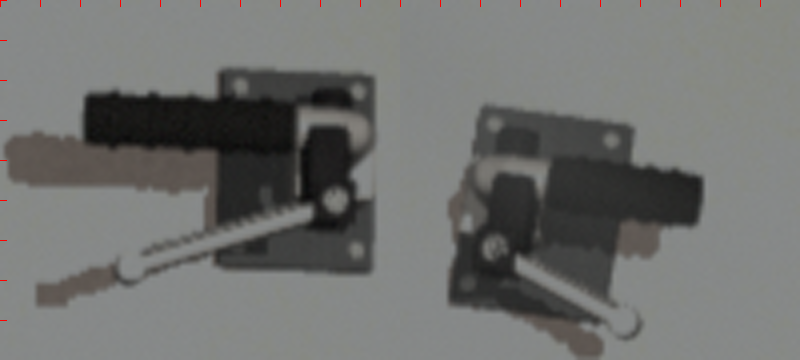

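```bash
cat > h.py <<'E'
import cv2, numpy as np
from plant import eyes, monitor
def ray(n,uv,z):
    p=eyes.camera_params(n); R=cv2.Rodrigues(np.array(p["rvec"]))[0]; t=np.array(p["tvec"]).ravel()
    c=-R.T@t; d=R.T@np.linalg.solve(p["camera_matrix"],[*uv,1.]); return c+d*(z-c[2])/d[2]
E
python3 - <<'E'
from h import *
def P(x,y,z):
    ox=335 if x<400 else 190-100
    return ray("top",(ox+x/4-.375,195+y/4-.375),z)[:2]
Rt=lambda a:np.array([[np.cos(a),-np.sin(a)],[np.sin(a),np.cos(a)]])
for nm,pv,tip,g0,g1,st,L,s in (("long",(335,201),(130,267),(85,119),(298,125),.34,.085,1),("short",(495,247),(624,320),(702,198),(547,183),.36,.062,-1)):
    pv=P(*pv,.153);tip=P(*tip,.151);g0=P(*g0,.14);g1=P(*g1,.14)
    u=(tip-pv);l=np.linalg.norm(u);u/=l
    g=(g0-g1);gl=np.linalg.norm(g);g/=gl
    ang=lambda v:np.arctan2(v[1],v[0])
    print(nm,"pivot",pv,"tip",tip,"len",l,"grip",g0,g1,gl,"angle lever-grip",ang(u)-ang(g))
    for name,v in (("rest",u),("stop",Rt(-s*st)@u)):
        n=Rt(-s*np.pi/2)@v  # press dir
        print(name,"blade deg",np.degrees(ang(v)),"dir n",n,np.degrees(ang(n)),"press pt",pv+L*v-.005*n)
print("pills",ray("top",(311,290),.06))
E
```

```text
long pivot [ 0.57145284 -0.23708235] tip [ 0.53496434 -0.1160049 ] len 0.1264561503967656 grip [ 0.62558519 -0.09346562] [ 0.61973738 -0.21973458] 0.126404294222861 angle lever-grip 0.3389878392747947
rest blade deg 106.77096471702053 dir n [0.95746584 0.28854663] 16.77096471702054 press pt [ 0.54213904 -0.15714048]
stop blade deg 87.29039968257254 dir n [ 0.99888197 -0.04727382] -2.7096003174274497 press pt [ 0.5704767  -0.15194101]
short pivot [0.55289043 0.24126081] tip [0.50909633 0.16664484] len 0.08651858629655677 grip [0.5818983  0.12180869] [0.59249276 0.21294907] 0.09175408935989368 angle lever-grip -0.4150273189935012
rest blade deg -120.40980638518137 dir n [ 0.86242705 -0.50618138] -30.40980638518137 press pt [0.51719505 0.19032124]
stop blade deg -99.78332576047174 dir n [ 0.98545739 -0.16992272] -9.783325760471735 press pt [0.53742793 0.18101207]
pills [0.47956182 0.01524128 0.06      ]
```

>>> {"api": "apply_moves", "payload": {
  "steps": [
    {"az":-0.0873,"gripper":0},
    {"az":-0.0873,"gripper":0},
    {"dx":-2.75,"dy":3.06},
    {"dx":-2.75,"dy":3.06},
    {"dx":-2.75,"dy":3.06},
    {"dx":-2.75,"dy":3.06},
    {"dx":-2.75,"dy":3.06},
    {"dx":-2.75,"dy":3.06},
    {"dx":-2.75,"dy":3.06},
    {"dx":-2.75,"dy":3.06},
    {"dx":-2.75,"dy":3.06},
    {"dx":-2.75,"dy":3.06}
  ]
}}

```text
invalid input at $.steps[0]: expected keys dx, dy, dz, ax, ay, az, gripper
```

>>> {"api": "apply_moves", "payload": {
  "steps": [
    {"dx":0,"dy":0,"dz":0,"ax":0,"ay":0,"az":-0.0873,"gripper":0},
    {"dx":0,"dy":0,"dz":0,"ax":0,"ay":0,"az":-0.0873,"gripper":0},
    {"dx":-2.75,"dy":3.06,"dz":0,"ax":0,"ay":0,"az":0,"gripper":0},
    {"dx":-2.75,"dy":3.06,"dz":0,"ax":0,"ay":0,"az":0,"gripper":0},
    {"dx":-2.75,"dy":3.06,"dz":0,"ax":0,"ay":0,"az":0,"gripper":0},
    {"dx":-2.75,"dy":3.06,"dz":0,"ax":0,"ay":0,"az":0,"gripper":0},
    {"dx":-2.75,"dy":3.06,"dz":0,"ax":0,"ay":0,"az":0,"gripper":0},
    {"dx":-2.75,"dy":3.06,"dz":0,"ax":0,"ay":0,"az":0,"gripper":0},
    {"dx":-2.75,"dy":3.06,"dz":0,"ax":0,"ay":0,"az":0,"gripper":0},
    {"dx":-2.75,"dy":3.06,"dz":0,"ax":0,"ay":0,"az":0,"gripper":0},
    {"dx":-2.75,"dy":3.06,"dz":0,"ax":0,"ay":0,"az":0,"gripper":0},
    {"dx":-2.75,"dy":3.06,"dz":0,"ax":0,"ay":0,"az":0,"gripper":0}
  ]
}}

```text
time: 1.3
tool_pos: [0.4204, 0.1991, 0.2562]
ee_rot: [-180.0, -0.0, 84.2]
ft_force: [1.1, 0.9, -0.5]
grip_width: 0.001
```

>>> {"api": "apply_moves", "payload": {
  "steps": [
    {"dx":-3.86,"dy":1.1,"dz":0,"ax":0,"ay":0,"az":0,"gripper":0},
    {"dx":-3.86,"dy":1.1,"dz":0,"ax":0,"ay":0,"az":0,"gripper":0},
    {"dx":-3.86,"dy":1.1,"dz":0,"ax":0,"ay":0,"az":0,"gripper":0},
    {"dx":-3.86,"dy":1.1,"dz":0,"ax":0,"ay":0,"az":0,"gripper":0},
    {"dx":-3.86,"dy":1.1,"dz":0,"ax":0,"ay":0,"az":0,"gripper":0},
    {"dx":-3.86,"dy":1.1,"dz":0,"ax":0,"ay":0,"az":0,"gripper":0},
    {"dx":-3.86,"dy":1.1,"dz":0,"ax":0,"ay":0,"az":0,"gripper":0},
    {"dx":-3.86,"dy":1.1,"dz":0,"ax":0,"ay":0,"az":0,"gripper":0},
    {"dx":-3.86,"dy":1.1,"dz":0,"ax":0,"ay":0,"az":0,"gripper":0},
    {"dx":0,"dy":0,"dz":3.7,"ax":0,"ay":0,"az":0,"gripper":0},
    {"dx":0,"dy":0,"dz":3.7,"ax":0,"ay":0,"az":0,"gripper":0},
    {"dx":0,"dy":0,"dz":3.7,"ax":0,"ay":0,"az":0,"gripper":0}
  ]
}}

```text
time: 2.5
tool_pos: [0.4827, -0.1553, 0.1438]
ee_rot: [-180.0, -0.0, 84.2]
ft_force: [0.9, 0.3, 0.3]
grip_width: 0.001
```

```bash
python3 - <<'E'
from h import *
s=eyes.get_image("side");t=eyes.get_image("top")
a=cv2.resize(s[120:320,270:470],(560,560),interpolation=cv2.INTER_CUBIC)
b=cv2.resize(t[195:335,335:435],(400,560),interpolation=cv2.INTER_CUBIC)
o=np.hstack([a,b]);o=cv2.resize(o,(800,467));cv2.imwrite("pics/pre.png",o[:,:,::-1])
m=monitor.sense();print(m["tool_pos"],m["ft_force"])
E
```

```text
[ 0.48070724 -0.15394967  0.14166512] [0.0937175  0.3937446  0.37813061]
```

View pics/pre.png

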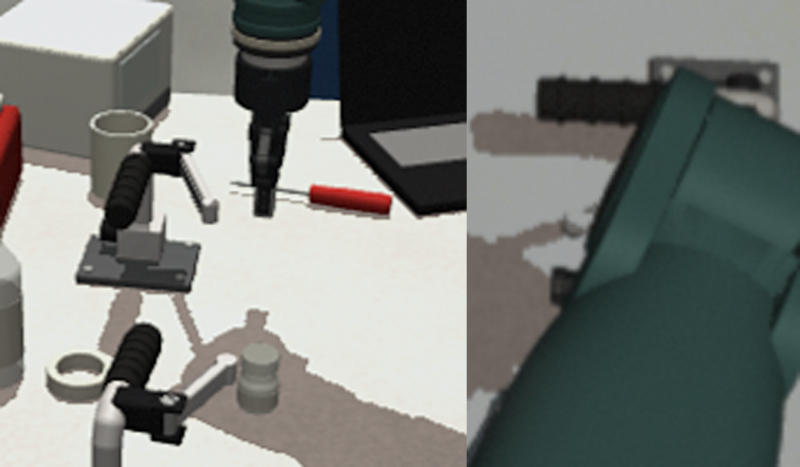

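The side crop shows the closed fingers upright at (264,212) in the picture, between the robot and the long lever. They are level with the blade and have clear space in front. The top view is blocked by the arm. I'll advance to the lever, using the force reading.

>>> {"api": "apply_moves", "payload": {
  "steps": [
    {"dx":0.1,"dy":1,"dz":0,"ax":0,"ay":0,"az":0,"gripper":0},
    {"dx":0.1,"dy":1,"dz":0,"ax":0,"ay":0,"az":0,"gripper":0},
    {"dx":0.1,"dy":1,"dz":0,"ax":0,"ay":0,"az":0,"gripper":0},
    {"dx":0.1,"dy":1,"dz":0,"ax":0,"ay":0,"az":0,"gripper":0},
    {"dx":0.05,"dy":0.5,"dz":0,"ax":0,"ay":0,"az":0,"gripper":0},
    {"dx":0.05,"dy":0.5,"dz":0,"ax":0,"ay":0,"az":0,"gripper":0},
    {"dx":0.05,"dy":0.5,"dz":0,"ax":0,"ay":0,"az":0,"gripper":0},
    {"dx":0,"dy":0,"dz":0,"ax":0,"ay":0,"az":0,"gripper":0},
    {"dx":0,"dy":0,"dz":0,"ax":0,"ay":0,"az":0,"gripper":0}
  ]
}}

```text
time: 3.5
tool_pos: [0.538, -0.155, 0.1452]
ee_rot: [-180.0, 0.0, 84.2]
ft_force: [-3.1, 1.7, -0.6]
grip_width: -0.004
```

>>> {"api": "apply_moves", "payload": {
  "steps": [
    {"dx":0.05,"dy":0.5,"dz":0,"ax":0,"ay":0,"az":0,"gripper":0},
    {"dx":0.05,"dy":0.5,"dz":0,"ax":0,"ay":0,"az":0,"gripper":0},
    {"dx":0.02,"dy":0.2,"dz":0,"ax":0,"ay":0,"az":0,"gripper":0},
    {"dx":0.02,"dy":0.2,"dz":0,"ax":0,"ay":0,"az":0,"gripper":0},
    {"dx":0,"dy":0,"dz":0,"ax":0,"ay":0,"az":0,"gripper":0},
    {"dx":0,"dy":0,"dz":0,"ax":0,"ay":0,"az":0,"gripper":0}
  ]
}}

```text
time: 4.1
tool_pos: [0.5523, -0.155, 0.1453]
ee_rot: [-180.0, -0.0, 84.2]
ft_force: [-3.3, 2.5, 0.8]
grip_width: 0.001
```

Force is still at spring level. I'll continue in small steps until I feel the stop.

>>> {"api": "apply_moves", "payload": {
  "steps": [
    {"dx":0.02,"dy":0.2,"dz":0,"ax":0,"ay":0,"az":0,"gripper":0},
    {"dx":0.02,"dy":0.2,"dz":0,"ax":0,"ay":0,"az":0,"gripper":0},
    {"dx":0,"dy":0,"dz":0,"ax":0,"ay":0,"az":0,"gripper":0},
    {"dx":0,"dy":0,"dz":0,"ax":0,"ay":0,"az":0,"gripper":0}
  ]
}}

```text
time: 4.5
tool_pos: [0.5563, -0.155, 0.1453]
ee_rot: [-180.0, -0.0, 84.2]
ft_force: [-3.0, 4.6, -0.0]
grip_width: 0.001
```

>>> {"api": "apply_moves", "payload": {
  "steps": [
    {"dx":0.01,"dy":0.1,"dz":0,"ax":0,"ay":0,"az":0,"gripper":0},
    {"dx":0.01,"dy":0.1,"dz":0,"ax":0,"ay":0,"az":0,"gripper":0},
    {"dx":0,"dy":0,"dz":0,"ax":0,"ay":0,"az":0,"gripper":0},
    {"dx":0,"dy":0,"dz":0,"ax":0,"ay":0,"az":0,"gripper":0}
  ]
}}

```text
time: 4.9
tool_pos: [0.5582, -0.155, 0.1453]
ee_rot: [-180.0, -0.0, 84.2]
ft_force: [-4.8, 3.1, 1.0]
grip_width: -0.0
```

>>> {"api": "apply_moves", "payload": {
  "steps": [
    {"dx":0.01,"dy":0.1,"dz":0,"ax":0,"ay":0,"az":0,"gripper":0},
    {"dx":0,"dy":0,"dz":0,"ax":0,"ay":0,"az":0,"gripper":0},
    {"dx":0,"dy":0,"dz":0,"ax":0,"ay":0,"az":0,"gripper":0}
  ]
}}

```text
time: 5.2
tool_pos: [0.5592, -0.155, 0.1453]
ee_rot: [-180.0, -0.0, 84.2]
ft_force: [-3.8, 3.6, 1.1]
grip_width: 0.004
```

```bash
python3 - <<'E'
from h import *
s=eyes.get_image("side")
a=cv2.resize(s[155:265,285:395],(600,600),interpolation=cv2.INTER_CUBIC)
cv2.imwrite("pics/press.png",a[:,:,::-1]);cv2.imwrite("pics/press_full.png",s[:,:,::-1])
m=monitor.sense();print(m["tool_pos"],m["ft_force"])
E
```

```text
[ 0.55925228 -0.15504501  0.14530017] [-3.21273311  3.01556789 -0.17306386]
```

View pics/press.png

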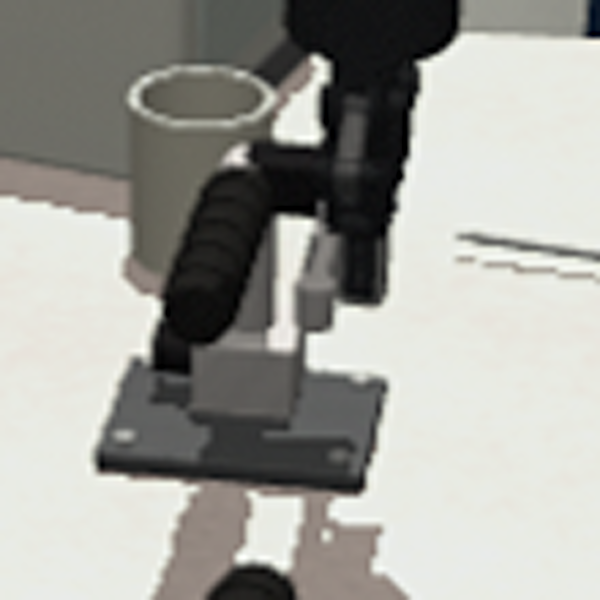

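The side crop shows the lever nearly parallel to the bar, tip at about (317,300) in the crop. The fingers are on its outer face only. There is no force rise yet, so I'll keep feeling for the stop.

>>> {"api": "apply_moves", "payload": {
  "steps": [
    {"dx":0.01,"dy":0.1,"dz":0,"ax":0,"ay":0,"az":0,"gripper":0},
    {"dx":0,"dy":0,"dz":0,"ax":0,"ay":0,"az":0,"gripper":0},
    {"dx":0,"dy":0,"dz":0,"ax":0,"ay":0,"az":0,"gripper":0}
  ]
}}

```text
time: 5.55
tool_pos: [0.5602, -0.155, 0.1453]
ee_rot: [-180.0, -0.0, 84.2]
ft_force: [-3.1, 4.7, 0.5]
grip_width: 0.0
```

```bash
python3 - <<'E'
from h import *
m=monitor.sense();print(m["ft_force"],m["tool_pos"])
tip=(285+316*110/600,155+300*110/600)
print("tip now",ray("side",tip,.14))
E
```

```text
[-3.11182065  4.74724693  0.5270944 ] [ 0.56024431 -0.15497587  0.14526023]
tip now [ 0.57446055 -0.11199683  0.14      ]
```

>>> {"api": "apply_moves", "payload": {
  "steps": [
    {"dx":0.01,"dy":0.1,"dz":0,"ax":0,"ay":0,"az":0,"gripper":0},
    {"dx":0,"dy":0,"dz":0,"ax":0,"ay":0,"az":0,"gripper":0},
    {"dx":0,"dy":0,"dz":0,"ax":0,"ay":0,"az":0,"gripper":0}
  ]
}}

```text
time: 5.85
tool_pos: [0.5606, -0.1549, 0.1452]
ee_rot: [-179.9, -0.0, 84.2]
ft_force: [-8.4, 3.9, 3.2]
grip_width: 0.0
```

>>> {"api": "apply_moves", "payload": {
  "steps": [
    {"dx":0.01,"dy":0.1,"dz":0,"ax":0,"ay":0,"az":0,"gripper":0},
    {"dx":0,"dy":0,"dz":0,"ax":0,"ay":0,"az":0,"gripper":0},
    {"dx":0,"dy":0,"dz":0,"ax":0,"ay":0,"az":0,"gripper":0}
  ]
}}

```text
time: 6.15
tool_pos: [0.561, -0.1549, 0.1452]
ee_rot: [-179.8, 0.0, 84.2]
ft_force: [-12.7, 2.1, 5.8]
grip_width: 0.002
```

The stop is reached: force rose to 13 N and motion stalled. I'll hold here.

>>> {"api": "apply_moves", "payload": {
  "steps": [
    {"dx":0,"dy":0,"dz":0,"ax":0,"ay":0,"az":0,"gripper":0},
    {"dx":0,"dy":0,"dz":0,"ax":0,"ay":0,"az":0,"gripper":0},
    {"dx":0,"dy":0,"dz":0,"ax":0,"ay":0,"az":0,"gripper":0},
    {"dx":0,"dy":0,"dz":0,"ax":0,"ay":0,"az":0,"gripper":0},
    {"dx":0,"dy":0,"dz":0,"ax":0,"ay":0,"az":0,"gripper":0},
    {"dx":0,"dy":0,"dz":0,"ax":0,"ay":0,"az":0,"gripper":0},
    {"dx":0,"dy":0,"dz":0,"ax":0,"ay":0,"az":0,"gripper":0},
    {"dx":0,"dy":0,"dz":0,"ax":0,"ay":0,"az":0,"gripper":0},
    {"dx":0,"dy":0,"dz":0,"ax":0,"ay":0,"az":0,"gripper":0},
    {"dx":0,"dy":0,"dz":0,"ax":0,"ay":0,"az":0,"gripper":0},
    {"dx":0,"dy":0,"dz":0,"ax":0,"ay":0,"az":0,"gripper":0},
    {"dx":0,"dy":0,"dz":0,"ax":0,"ay":0,"az":0,"gripper":0}
  ]
}}

```text
time: 7.35
tool_pos: [0.561, -0.1549, 0.1452]
ee_rot: [-179.9, 0.0, 84.2]
ft_force: [-12.5, 2.6, 5.9]
grip_width: 0.002
```

>>> {"api": "apply_moves", "payload": {
  "steps": [
    {"dx":-0.1,"dy":-1,"dz":0,"ax":0,"ay":0,"az":0,"gripper":0},
    {"dx":-0.1,"dy":-1,"dz":0,"ax":0,"ay":0,"az":0,"gripper":0},
    {"dx":-0.1,"dy":-1,"dz":0,"ax":0,"ay":0,"az":0,"gripper":0},
    {"dx":-0.1,"dy":-1,"dz":0,"ax":0,"ay":0,"az":0,"gripper":0},
    {"dx":-0.2,"dy":-2,"dz":0,"ax":0,"ay":0,"az":0,"gripper":0},
    {"dx":-0.2,"dy":-2,"dz":0,"ax":0,"ay":0,"az":0,"gripper":0},
    {"dx":-0.2,"dy":-2,"dz":0,"ax":0,"ay":0,"az":0,"gripper":0},
    {"dx":0,"dy":0,"dz":0,"ax":0,"ay":0,"az":0,"gripper":0},
    {"dx":0,"dy":0,"dz":0,"ax":0,"ay":0,"az":0,"gripper":0},
    {"dx":0,"dy":0,"dz":0,"ax":0,"ay":0,"az":0,"gripper":0}
  ]
}}

```text
time: 8.35
tool_pos: [0.4626, -0.1551, 0.1455]
ee_rot: [179.9, 0.0, 84.2]
ft_force: [0.0, -0.0, 0.2]
grip_width: -0.003
```

```bash
python3 - <<'E'
from h import *
s=eyes.get_image("side"); cv2.imwrite("pics/rel.png",s[:,:,::-1])
s0=cv2.imread("pics/side0.png")
a=cv2.resize(s0[155:265,285:395],(400,400)); b=cv2.resize(s[155:265,285:395,::-1],(400,400))
cv2.imwrite("pics/relc.png",np.hstack([a,b]))
m=monitor.sense();print(m["tool_pos"],m["ft_force"],m["time"])
E
```

```text
[ 0.46259297 -0.15509165  0.14536375] [-0.19525196 -0.46192324 -0.63315766] 8.4
```

View pics/relc.png

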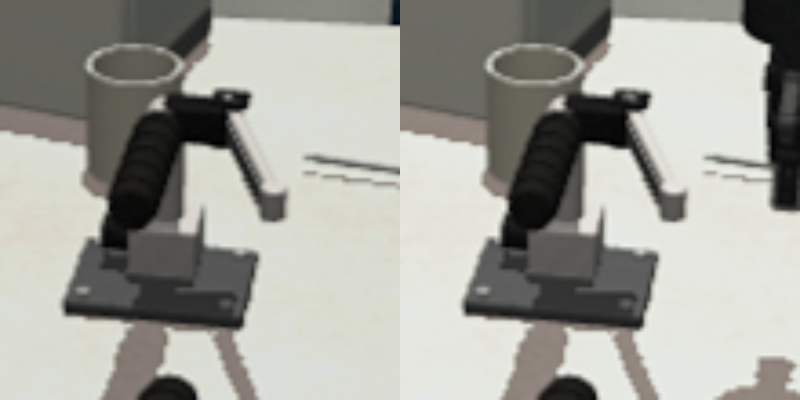

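Comparing before and after, the long lever's tip is at the same place (272,205), so it has sprung fully out. The fingers are clear. Now over to the short lever.

>>> {"api": "apply_moves", "payload": {
  "steps": [
    {"dx":3.14,"dy":-0.48,"dz":0,"ax":0,"ay":0,"az":0,"gripper":0},
    {"dx":3.14,"dy":-0.48,"dz":0,"ax":0,"ay":0,"az":0,"gripper":0},
    {"dx":3.14,"dy":-0.48,"dz":0,"ax":0,"ay":0,"az":0,"gripper":0},
    {"dx":3.14,"dy":-0.48,"dz":0,"ax":0,"ay":0,"az":0,"gripper":0},
    {"dx":3.14,"dy":-0.48,"dz":0,"ax":0,"ay":0,"az":0,"gripper":0},
    {"dx":3.14,"dy":-0.48,"dz":0,"ax":0,"ay":0,"az":0,"gripper":0},
    {"dx":3.14,"dy":-0.48,"dz":0,"ax":0,"ay":0,"az":0,"gripper":0},
    {"dx":3.14,"dy":-0.48,"dz":0,"ax":0,"ay":0,"az":0,"gripper":0},
    {"dx":3.14,"dy":-0.48,"dz":0,"ax":0,"ay":0,"az":0,"gripper":0},
    {"dx":3.14,"dy":-0.48,"dz":0,"ax":0,"ay":0,"az":0,"gripper":0},
    {"dx":3.14,"dy":-0.48,"dz":0,"ax":0,"ay":0,"az":0,"gripper":0},
    {"dx":0,"dy":0,"dz":0,"ax":0,"ay":0,"az":0,"gripper":0}
  ]
}}

```text
time: 9.6
tool_pos: [0.4444, 0.1972, 0.1451]
ee_rot: [180.0, -0.0, 84.4]
ft_force: [-0.1, -0.7, -0.1]
grip_width: -0.0
```

>>> {"api": "apply_moves", "payload": {
  "steps": [
    {"dx":0.1,"dy":1,"dz":0,"ax":0,"ay":0,"az":0,"gripper":0},
    {"dx":0.1,"dy":1,"dz":0,"ax":0,"ay":0,"az":0,"gripper":0},
    {"dx":0.1,"dy":1,"dz":0,"ax":0,"ay":0,"az":0,"gripper":0},
    {"dx":0.1,"dy":1,"dz":0,"ax":0,"ay":0,"az":0,"gripper":0},
    {"dx":0.1,"dy":1,"dz":0,"ax":0,"ay":0,"az":0,"gripper":0},
    {"dx":0.05,"dy":0.5,"dz":0,"ax":0,"ay":0,"az":0,"gripper":0},
    {"dx":0.05,"dy":0.5,"dz":0,"ax":0,"ay":0,"az":0,"gripper":0},
    {"dx":0.05,"dy":0.5,"dz":0,"ax":0,"ay":0,"az":0,"gripper":0},
    {"dx":0,"dy":0,"dz":0,"ax":0,"ay":0,"az":0,"gripper":0},
    {"dx":0,"dy":0,"dz":0,"ax":0,"ay":0,"az":0,"gripper":0}
  ]
}}

```text
time: 10.6
tool_pos: [0.5093, 0.1941, 0.1452]
ee_rot: [-180.0, -0.0, 84.2]
ft_force: [-1.3, 1.3, -1.9]
grip_width: 0.001
```

```bash
python3 - <<'E'
from h import *
s=eyes.get_image("side")
b=cv2.resize(s[230:350,290:410,::-1],(600,600),interpolation=cv2.INTER_CUBIC)
cv2.imwrite("pics/sh1.png",b)
m=monitor.sense();print(m["tool_pos"],m["ft_force"],m["time"])
E
```

```text
[0.50927898 0.19406276 0.14522824] [-1.65400908  0.69071753 -1.26686026] 10.65
```

View pics/sh1.png

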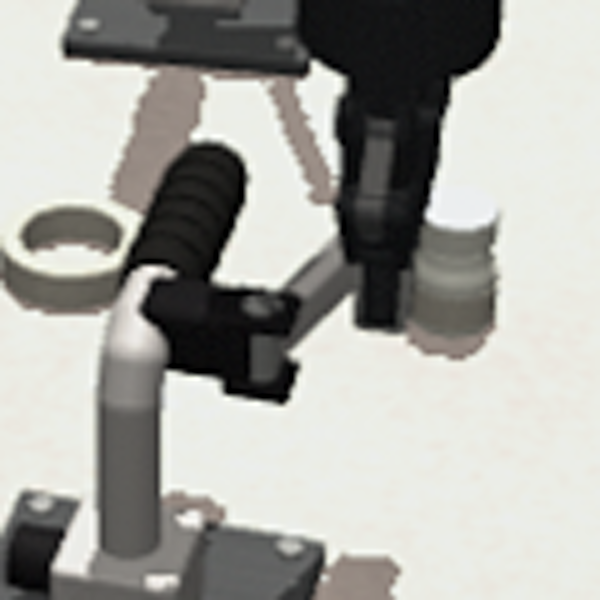

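The fingers are at (375,290) in the crop, on the outer face of the short blade, which runs from (265,330) to (350,260). The gap and bar are clear and contact has begun. Pressing on.

>>> {"api": "apply_moves", "payload": {
  "steps": [
    {"dx":0.05,"dy":0.5,"dz":0,"ax":0,"ay":0,"az":0,"gripper":0},
    {"dx":0.05,"dy":0.5,"dz":0,"ax":0,"ay":0,"az":0,"gripper":0},
    {"dx":0.03,"dy":0.3,"dz":0,"ax":0,"ay":0,"az":0,"gripper":0},
    {"dx":0.02,"dy":0.2,"dz":0,"ax":0,"ay":0,"az":0,"gripper":0},
    {"dx":0.02,"dy":0.2,"dz":0,"ax":0,"ay":0,"az":0,"gripper":0},
    {"dx":0,"dy":0,"dz":0,"ax":0,"ay":0,"az":0,"gripper":0},
    {"dx":0,"dy":0,"dz":0,"ax":0,"ay":0,"az":0,"gripper":0}
  ]
}}

```text
time: 11.35
tool_pos: [0.5267, 0.1936, 0.1452]
ee_rot: [-180.0, 0.0, 84.2]
ft_force: [-4.5, -3.0, 0.8]
grip_width: -0.001
```

>>> {"api": "apply_moves", "payload": {
  "steps": [
    {"dx":0.01,"dy":0.1,"dz":0,"ax":0,"ay":0,"az":0,"gripper":0},
    {"dx":0.01,"dy":0.1,"dz":0,"ax":0,"ay":0,"az":0,"gripper":0},
    {"dx":0,"dy":0,"dz":0,"ax":0,"ay":0,"az":0,"gripper":0},
    {"dx":0,"dy":0,"dz":0,"ax":0,"ay":0,"az":0,"gripper":0}
  ]
}}

```text
time: 11.75
tool_pos: [0.5282, 0.1935, 0.1451]
ee_rot: [-179.9, 0.1, 84.2]
ft_force: [-7.9, -3.2, 2.5]
grip_width: 0.003
```

>>> {"api": "apply_moves", "payload": {
  "steps": [
    {"dx":0.01,"dy":0.1,"dz":0,"ax":0,"ay":0,"az":0,"gripper":0},
    {"dx":0,"dy":0,"dz":0,"ax":0,"ay":0,"az":0,"gripper":0},
    {"dx":0,"dy":0,"dz":0,"ax":0,"ay":0,"az":0,"gripper":0}
  ]
}}

```text
time: 12.05
tool_pos: [0.5284, 0.1935, 0.1451]
ee_rot: [-179.8, 0.1, 84.2]
ft_force: [-13.4, -2.8, 5.9]
grip_width: 0.001
```

Stop reached (13 N). I'll hold 1.2 s, then release.

>>> {"api": "apply_moves", "payload": {
  "steps": [
    {"dx":0,"dy":0,"dz":0,"ax":0,"ay":0,"az":0,"gripper":0},
    {"dx":0,"dy":0,"dz":0,"ax":0,"ay":0,"az":0,"gripper":0},
    {"dx":0,"dy":0,"dz":0,"ax":0,"ay":0,"az":0,"gripper":0},
    {"dx":0,"dy":0,"dz":0,"ax":0,"ay":0,"az":0,"gripper":0},
    {"dx":0,"dy":0,"dz":0,"ax":0,"ay":0,"az":0,"gripper":0},
    {"dx":0,"dy":0,"dz":0,"ax":0,"ay":0,"az":0,"gripper":0},
    {"dx":0,"dy":0,"dz":0,"ax":0,"ay":0,"az":0,"gripper":0},
    {"dx":0,"dy":0,"dz":0,"ax":0,"ay":0,"az":0,"gripper":0},
    {"dx":0,"dy":0,"dz":0,"ax":0,"ay":0,"az":0,"gripper":0},
    {"dx":0,"dy":0,"dz":0,"ax":0,"ay":0,"az":0,"gripper":0},
    {"dx":0,"dy":0,"dz":0,"ax":0,"ay":0,"az":0,"gripper":0},
    {"dx":0,"dy":0,"dz":0,"ax":0,"ay":0,"az":0,"gripper":0}
  ]
}}

```text
time: 13.25
tool_pos: [0.5284, 0.1935, 0.1451]
ee_rot: [-179.8, 0.1, 84.2]
ft_force: [-13.0, -3.7, 5.6]
grip_width: 0.001
```

```bash
python3 - <<'E'
from h import *
s=eyes.get_image("side")
b=cv2.resize(s[230:350,290:410,::-1],(600,600),interpolation=cv2.INTER_CUBIC)
cv2.imwrite("pics/sh2.png",b)
m=monitor.sense();print(m["tool_pos"],m["ft_force"],m["time"])
E
```

```text
[0.5284338  0.19348966 0.14506665] [-12.76102476  -3.06657862   6.13098832] 13.3
```

View pics/sh2.png

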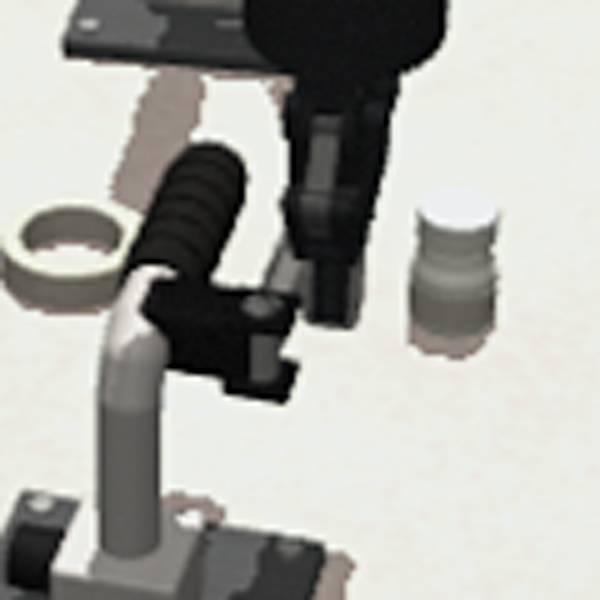

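The fingers still press only the outer face, and the blade looks parallel to the bar. I'll do a quick numeric check of the lever angle before letting go.

```bash
python3 - <<'E'
from h import *
p=eyes.camera_params("side")
im=cv2.imread("pics/sh2.png")
for q,c in ((0.36,(0,0,255)),(0.30,(0,255,0))):
    a=np.radians(-120.4)+q; v=np.array([np.cos(a),np.sin(a)]); n=np.array([-v[1],v[0]])
    pts=[np.r_[np.array([.5529,.2413])+r*v+o*n,.151] for o in (.005,-.005) for r in (.02,.085)]
    uv=cv2.projectPoints(np.array(pts),np.array(p["rvec"]),np.array(p["tvec"]),np.array(p["camera_matrix"]),None)[0].reshape(-1,2)
    uv=((uv-[290,230])*5).astype(int); print(q,uv.tolist())
    for i in (0,2): cv2.line(im,tuple(map(int,uv[i])),tuple(map(int,uv[i+1])),c,1)
cv2.imwrite("pics/ov.png",cv2.resize(im[180:420,130:430],None,fx=2,fy=2))
E
```

```text
0.36 [[256, 285], [296, 194], [282, 290], [321, 198]]
0.3 [[259, 285], [309, 196], [285, 291], [333, 201]]
```

View pics/ov.png

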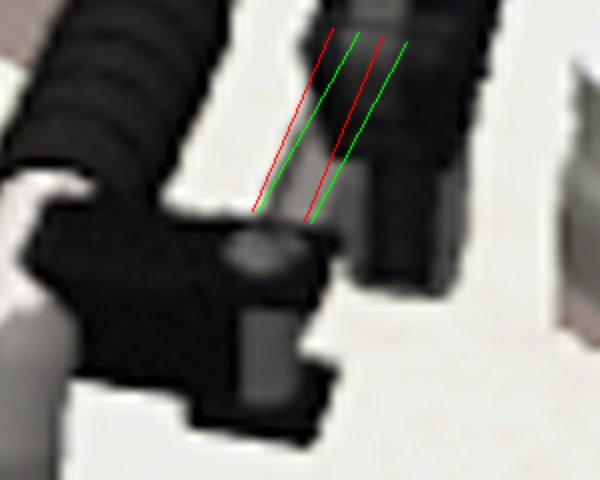

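The visible blade edge lies along the 0.36 rad (red) line rather than the 0.30 rad line, so the lever is at its stop. Now I'll let go, back off and rise.

>>> {"api": "apply_moves", "payload": {
  "steps": [
    {"dx":-0.1,"dy":-1,"dz":0,"ax":0,"ay":0,"az":0,"gripper":0},
    {"dx":-0.1,"dy":-1,"dz":0,"ax":0,"ay":0,"az":0,"gripper":0},
    {"dx":-0.1,"dy":-1,"dz":0,"ax":0,"ay":0,"az":0,"gripper":0},
    {"dx":-0.1,"dy":-1,"dz":0,"ax":0,"ay":0,"az":0,"gripper":0},
    {"dx":-0.2,"dy":-2,"dz":0,"ax":0,"ay":0,"az":0,"gripper":0},
    {"dx":-0.2,"dy":-2,"dz":0,"ax":0,"ay":0,"az":0,"gripper":0},
    {"dx":-0.2,"dy":-2,"dz":0,"ax":0,"ay":0,"az":0,"gripper":0},
    {"dx":0,"dy":0,"dz":-3,"ax":0,"ay":0,"az":0,"gripper":0},
    {"dx":0,"dy":0,"dz":-3,"ax":0,"ay":0,"az":0,"gripper":0},
    {"dx":0,"dy":0,"dz":0,"ax":0,"ay":0,"az":0,"gripper":0},
    {"dx":0,"dy":0,"dz":0,"ax":0,"ay":0,"az":0,"gripper":0},
    {"dx":0,"dy":0,"dz":0,"ax":0,"ay":0,"az":0,"gripper":0}
  ]
}}

```text
time: 14.5
tool_pos: [0.4288, 0.1939, 0.2046]
ee_rot: [-180.0, 0.0, 84.2]
ft_force: [0.7, 0.5, -0.6]
grip_width: -0.005
```

```bash
python3 - <<'E'
from h import *
s=eyes.get_image("side")
cv2.imwrite("pics/end.png",s[:,:,::-1])
s0=cv2.imread("pics/side0.png")
d=cv2.absdiff(s0,s[:,:,::-1]).max(2)
for nm,(x0,x1,y0,y1) in dict(longlev=(335,370,170,220),shortlev=(315,372,265,310),tray=(240,325,395,455),ferrule=(355,390,415,455),water=(248,284,200,290),tape=(288,318,268,292),mug=(305,338,165,208)).items():
    print(nm,(d[y0:y1,x0:x1]>40).mean().round(3))
m=monitor.sense();print(m["tool_pos"],m["ft_force"],m["time"])
E
```

```text
longlev 0.001
shortlev 0.001
tray 0.0
ferrule 0.154
water 0.0
tape 0.0
mug 0.0
[0.42869331 0.19391131 0.20449527] [-0.38264846 -0.44848869 -0.47410134] 14.55
```

View pics/end.png

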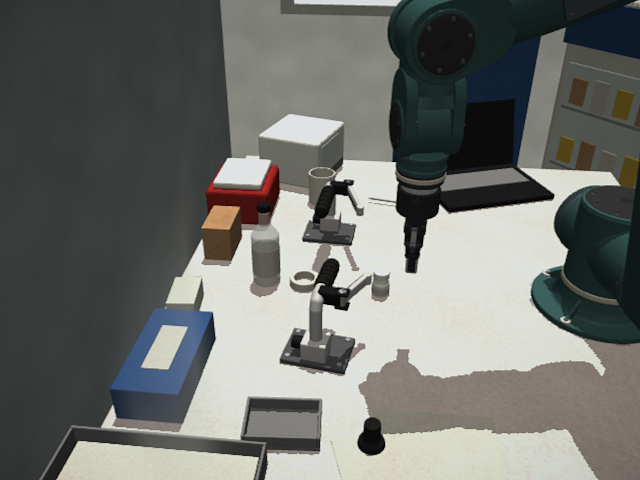

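Both levers are sprung out, with tips at (360,211) and (369,280) as at the start. Everything else is in place; the difference at the ferrule is only the arm's shadow. The arm stands clear, so I'm handing in.

```bash
python3 -c "
from plant import close_job
print(close_job())"
```

```text
the job is handed in; nothing more can be done
None
```

I pressed both brake levers to their stops in order, the long one first, and handed the job in at about 14.6 s. No verdict came back from the hand-in.

- **Pressing:** I used the outer side of the closed fingers. At each stop the force rose from about 4 N to about 13 N and motion stalled. I then held for at least 1.2 s before letting each lever spring back.
- **Short lever angle:** an overlay on the side picture put the blade on the 0.36 rad stop line, not the 0.30 rad line. I didn't do that check for the long lever; there I relied on the force rise and stall, and the tip measured within about 3 mm of its stop position just before it.
- **Last checks:** the final side picture matches the starting one at both levers and at the tray, water, tape and mug. The ferrule area differed by 15%; the picture shows the arm's shadow beside it and the ferrule standing where it was. By eye, the pills stand where they did. The driver was partly hidden behind the gripper in that picture, so I couldn't fully check it, but the arm never came near it.
- **Arm:** it finished clear of everything, with the force reading near zero.

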